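# Build the plaster maquette on the turntable

## Task

Build the small tiered plaster maquette in the middle of the turntable: first slide the wide plaster slab, which is too broad to grip, off the wooden ledge and across onto the turntable without lifting or tipping it, so that it lies centred there. Then set the middle-sized plaster disc flat and centred on the slab, and last the smallest disc flat and centred on that, putting each down gently because plaster chips. Leave the cut plaster blocks lying around where they are.

Things in the scene. Friction and masses are not known exactly. Their poses are not given: they have to be found in the camera images.
- wheel_top (a point): centre of the turntable's flat round top, on its surface. The turntable is fixed dark steel, its round head 170 mm across and 13 mm thick, its top 58 mm above the table, on a foot 120 mm across; it does not turn. The frame's +y axis points level from the turntable's centre to the ledge.
- ledge_top (a point): centre of the top of the fixed wooden ledge beside the turntable: a little bench, top 210 mm (x) by 180 mm (y), 60 mm above the table, 2 mm higher than the turntable. Same axes as wheel_top, whose centre is 178 mm away along -y; 3 mm of gap separate the ledge's straight edge from the turntable's rim.
- slab: wide round white plaster slab, 130 mm across, 22 mm thick, about 0.3 kg, lying on the ledge at first; origin at the centre of its underside, z up
- middle: middle-sized round white plaster disc, 66 mm across, 20 mm thick, lying flat on the table at first; origin at the centre of its underside, z up
- cap: smallest round white plaster disc, 44 mm across, 20 mm thick, lying flat on the table at first; origin at the centre of its underside, z up
- chunk_a: cut plaster block with a slanted top, about 46x40x40 mm; a bystander; origin at the centre of its underside
- chunk_b: plain cut plaster block 38x50x40 mm; a bystander; origin at the centre of its underside
- chunk_c: cut plaster block with a broken top, about 50x34x37 mm; a bystander; origin at the centre of its underside
Mind the look-alikes: they are no part of the job. Leave any green or purple look-alike of the slab alone.

How it is judged (in metres and radians):
On the way, in this order (a step that is already met when the one before it is completed fails the run):
1. the slab lies level on the turntable, centred within 8 mm, at rest (horizontal distance between slab and wheel_top below 0.008 m and z of slab in the frame of wheel_top between -0.003 and 0.003 m and angle between slab's own z axis and vertical below 0.06 rad and linear speed of slab below 0.02 m/s and angular speed of slab below 0.2 rad/s), for 0.2 s.
2. the middle disc lies flat on the slab, centred within 8 mm, let go, with the slab still centred on the turntable (horizontal distance between slab and wheel_top below 0.008 m and z of slab in the frame of wheel_top between -0.003 and 0.003 m and angle between each of slab, middle's own z axis and vertical below 0.06 rad and horizontal distance between middle and slab below 0.008 m and z of middle in the frame of slab between 0.019 and 0.025 m and linear speed of middle below 0.02 m/s and angular speed of middle below 0.2 rad/s and contact force between the fingers and middle below 0.1 N), for 0.2 s.
At the end, for the whole second after the job is handed in: The slab lies level on the turntable, the middle disc flat on the slab and the smallest disc flat on the middle one, each centred on what is under it within 8 mm, level within 0.06 rad and resting on it within 3 mm; all are let go and at rest (all of step 2 and horizontal distance between cap and middle below 0.008 m and z of cap in the frame of middle between 0.017 and 0.023 m and angle between cap's own z axis and vertical below 0.06 rad and linear speed of each of slab, cap below 0.02 m/s and angular speed of each of slab, cap below 0.2 rad/s and contact force between the fingers and slab below 0.1 N and contact force between the fingers and cap below 0.1 N); the robot touches nothing.
It fails at once if the slab is lifted (more than 20 mm above the turntable's top) or tipped (more than 0.25 rad) (z of slab in the frame of wheel_top above 0.02 m or angle between slab's own z axis and vertical above 0.25 rad).
It fails at once if a disc falls freely onto the one below from more than 6 mm ((z of middle in the frame of slab above 0.028 m and horizontal distance between middle and slab below 0.04 m and contact force between the fingers and middle below 0.02 N and linear speed of middle above 0.15 m/s) or (z of cap in the frame of middle above 0.026 m and horizontal distance between cap and middle below 0.04 m and contact force between the fingers and cap below 0.02 N and linear speed of cap above 0.15 m/s)).
It fails at once if a disc is slammed or pressed onto the one below with over 40 N (contact force between middle and slab above 40 N or contact force between cap and middle above 40 N).
It fails at once if a cut plaster block is moved by more than 30 mm (distance of any of chunk_a, chunk_b, chunk_c from where it was at the start of the episode above 0.03 m).
It also fails if it takes over 69 s, if anything falls off the work surface, if the arm or the gripper's body presses on something with over 40 N, if the wrist force passes 120 N, or if a joint passes its speed limit or range.

## Robot

A 6-joint arm with a two-finger parallel gripper is mounted at the origin on the work surface. World frame = base frame: x ahead of the robot, y to its left, z up, the work surface at z = 0. Lengths are in mm, angles in rad, forces in N, time in s.
With the tool pointing down it reaches from about 375 to 900 mm from the base axis. Payload 3.1 kg.
Tool frame: the origin (TCP) lies midway between the tips of the shut fingers; the grasp point (between the pads) lies r.tcp_to_grasp behind it (r.tcp_to_grasp is the distance from the TCP to the grasp point, in mm); z points along the fingers, y is the line along which they close (so a half turn about z gives the same grasp; the last joint's range is limited). The gripper opens to 85 mm and grips with 20 to 120 N. Pads are 22 mm wide; open, the fingers measure 114 mm over their backs; the gripper's body (76 mm by 85 mm) begins 54 mm behind the grasp point. The pads swing forward as they close: fully open they stand 13 mm farther back than shut.
Start: joints at [-1.335, 0.527, 1.433, -0, 1.181, -0.178], TCP at [251.327, -572.216, 231.31] pointing down, gripper open.
Joint ranges: [-3.08, 3.08], [-0.75, 2.2], [0.22, 2.44], [-1.43, 4.57], [0, 2.65], [-2.85, 2.85]. Speed limits (rad/s): [2.79, 2.79, 3.14, 3.14, 3.14, 3.14].

## Interface

Orientations are given as a 3x3 rotation matrix whose columns are the frame's x, y, z axes.
In Python, from plant import r gives the robot as it stands. The module is installed in compiled form; this text tells all that it offers.
- The arm moves only by the tool send_rows, never from a script. Its argument "series" is a list that holds one entry, the list of rows, each a list of 7 numbers: the shift along the tool's x, y, z in mm, then the turn, a rotation vector about the tool's x, y, z in degrees, then the closure, from 0 (fully open) to 1 (shut). A call has 1 to 8 rows; each row shifts and turns the commanded pose from where the row before left it, along the tool's axes as they then stand; what a row does not reach is not made up. A row lasts 1/12 s, in which the tool goes at most 41.7 mm and 7.16 degrees, less where a joint would pass 70% of its speed; a pose out of reach is approached as far as the arm can. A call with a gripper value outside its range is refused whole. The fingers move at their own pace and stop on an object; the grip force is fixed at half the most. Time passes only in rows, so rows that do not move let the fingers close. It gives the time, the measured TCP pose, the force, the opening and the grip force at its end, in the units of the state.
- r.get_obs(): the state, without advancing time (a new reading comes with each control period).
- r.camera(name): name is "side" or "top" or "wrist"; returns the picture (420x560x3 uint8, red, green, blue); there is no depth.
- r.camera_info(name): a dict with "mtx" (3x3 intrinsics, pixels), "R" (3x3) and "t" (3): a world point X has camera coordinates R X + t. Camera axes: x right, y down, z forward; pixel columns grow to the right and rows downward; lengths in mm; the calibration is good to about 2 mm. A picture is of the moment at which its call begins: read the wrist's pose just before it. camera_info takes no time and is no camera call; for the wrist camera it gives the pose at the moment of the call.
- r.close_job(): hands the job in; it is judged then, once.
Trained networks look in the newest picture that a camera, given by its name, has taken for a name from the list of things; names that differ only in an ending like _2 or _b are one class to them, and where a whole thing is asked for, a point or a joint stands for the part that bears it (a point fixed in the world has none). Each returns a list of dicts, best first, with "confidence" (0 to 1); they miss things now and then, are a little off and sometimes report something else, mostly with a low value. They report only what shows in the picture. A call takes as long as a camera call. They do not tell look-alikes from the thing itself.
- r.search_frame(camera, label): "xy" ([column, row] as shares, 0 to 1, of the picture: columns of its width, rows of its height, amid what is visible of it).
- r.trace(camera, label): "pixels" (420x560 bool, what is visible of it) and "xy" ([column, row] as shares, 0 to 1, of the picture: columns of its width, rows of its height, amid what is visible of it).
The state is a dict: "t": time; "q": joint angles; "joint_velocities": joint speeds; "joint_efforts": joint torques, N m; "eef_pos": TCP position; "ee_rot": TCP orientation; "ft_force": force on the tool from outside, world axes, zero at the start; "torque": the same for the moment, N m; "gripper_width": finger opening in mm; "grip_force": force on a finger pad.
Only numpy, scipy, OpenCV 4.12 (cv2) and the standard library are available. Lean on these libraries where they do the work, as an engineer would, in place of code of your own. Each camera call takes 0.05 s, during which the arm holds its last target. There are 200 camera calls.

## Working session

There is one attempt and no reset: what is moved stays moved. The work goes in short steps, Python scripts to look and compute and a tool call to move; the robot and the scene stay as the last step left them, time stands still between calls to the robot, and variables do not carry over. Pictures are saved under pics/ and viewed, at most 10 in all, crops included, and the job is handed in when it is done.

Besides the shell and the picture viewer there is one more tool, called after "Call:" as name(argument=value, ...) on one line, values as JSON. send_rows: Moves the arm, as the interface text tells. Its arguments: {"type":"object","properties":{"series":{"type":"array"}},"required":["series"]}

```bash
mkdir -p pics
cat > h.py <<'E'
import numpy as np, cv2
from plant import r
def shot(c,fn):
    im=r.camera(c); cv2.imwrite('pics/'+fn,im[:,:,::-1]); return im
def ray(c,uv,z,info=None):
    i=info or r.camera_info(c); R=np.array(i['R']);t=np.array(i['t']);K=np.array(i['mtx'])
    d=R.T@np.linalg.solve(K,[uv[0],uv[1],1]); C=-R.T@t
    return C+d*(z-C[2])/d[2]
def proj(c,X,info=None):
    i=info or r.camera_info(c); p=np.array(i['mtx'])@(np.array(i['R'])@np.array(X)+np.array(i['t'])); return p[:2]/p[2]
E
python3 - <<'E'
from h import *
a=shot('top','top1.png');
for l in ['slab','middle','cap','wheel_top','ledge_top','chunk_a','chunk_b','chunk_c']:
    for d in r.trace('top',l)[:4]:
        u=np.array(d['xy'])*[560,420]; print(l,round(d['confidence'],2),u.round(),d['pixels'].sum())
b=shot('side','side1.png')
print(r.camera_info('top'),r.tcp_to_grasp); o=r.get_obs();print(o)
E
```

```text
slab 0.8 [201. 236.] 2563
slab 0.65 [162. 139.] 2187
slab 0.61 [117. 288.] 2339
slab 0.58 [244. 226.] 8251
middle 0.79 [392. 228.] 670
cap 0.61 [403. 164.] 253
wheel_top 0.59 [248. 228.] 8326
ledge_top 0.85 [247. 227.] 8753
chunk_a 0.72 [346. 130.] 383
chunk_a 0.7 [453. 213.] 406
chunk_a 0.61 [ 99. 216.] 339
chunk_b 0.72 [346. 130.] 383
chunk_b 0.7 [453. 213.] 406
chunk_b 0.61 [ 99. 216.] 339
chunk_c 0.72 [346. 130.] 383
chunk_c 0.7 [453. 213.] 406
chunk_c 0.61 [ 99. 216.] 339
{'mtx': array([[484.77465202,   0.        , 276.20702273],
       [  0.        , 484.77465202, 206.62953615],
       [  0.        ,   0.        ,   1.        ]]), 'R': array([[-0.01472782, -0.99960518, -0.02392868],
       [-0.99579746,  0.01682672, -0.09002378],
       [ 0.09039088,  0.02250227, -0.99565212]]), 't': array([  23.67546066,  519.63884136, 1144.40650534])} 18.700000000000003
{'t': 0.5, 'q': array([-1.33553392e+00,  5.27547680e-01,  1.43277633e+00,  1.20460813e-05,
        1.18139359e+00, -1.78490090e-01]), 'joint_velocities': array([ 0.00175566, -0.00191722, -0.00040155,  0.00079838, -0.00054219,
       -0.00069921]), 'joint_efforts': array([-5.24480620e-04, -4.41908455e+01, -1.78222525e+01, -2.10461212e-04,
        1.83510791e-03, -3.13364119e-06]), 'eef_pos': array([ 251.3006696 , -572.18311242,  231.25672179]), 'ee_rot': array([[ 9.15620429e-01,  4.02043815e-01, -1.82876589e-05],
       [ 4.02043814e-01, -9.15620422e-01,  1.24102887e-04],
       [ 3.31502440e-05, -1.20983578e-04, -9.99999992e-01]]), 'ft_force': array([ 0.48134215,  0.08622786, -0.27829468]), 'torque': array([ 0.00193318, -0.00369837,  0.00814152]), 'grip_force': 0.0, 'gripper_width': 85.50023979411505}
```

View pics/top1.png

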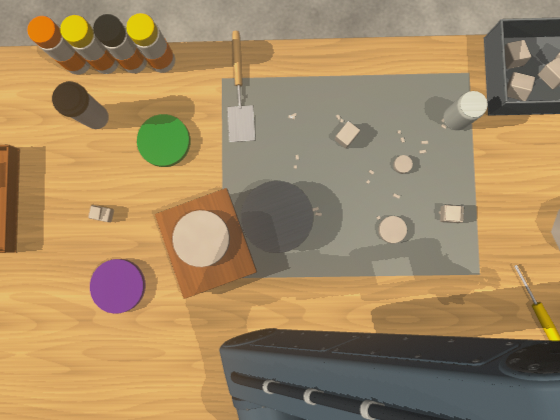

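View pics/side1.png

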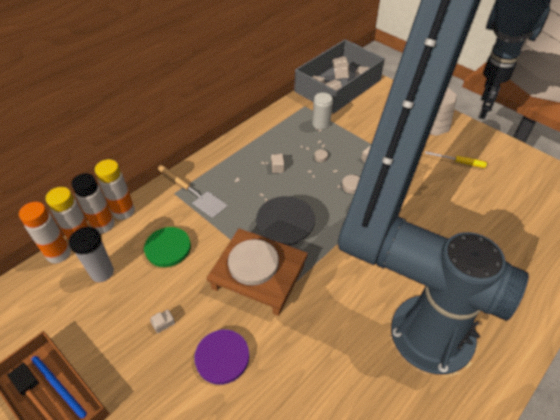

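The white slab is at top pixel (201,236). The green look-alike is at (162,139) and the purple one at (117,288), so I leave both alone. The middle disc is at (392,228), the cap at (403,164) and the turntable head at about (275,216). The plaster blocks are at (346,130), (453,213) and (99,216).

```bash
cat > m.py <<'E'
from h import *
im=cv2.imread('pics/top1.png')
h=cv2.cvtColor(im,cv2.COLOR_BGR2HSV)
print([h[y,x].tolist() for x,y in[(172,210),(240,260),(120,240),(290,200),(250,205),(340,230),(265,260),(201,236)]])
r.camera('top'); i=r.camera_info('top')
def fitc(m,z):
    c=max(cv2.findContours(m.astype(np.uint8),0,1)[0],key=cv2.contourArea)[:,0]
    P=np.array([ray('top',p,z,i)[:2] for p in c.astype(float)],np.float32)
    (x,y),rad=cv2.minEnclosingCircle(P); mo=cv2.moments(P); return np.array([mo['m10'],mo['m01']])/mo['m00'],(x,y),rad,np.sqrt(mo['m00']/np.pi)
for l,z in [('slab',82),('middle',20),('cap',20)]:
    print(l,fitc(r.trace('top',l)[0]['pixels'],z))
for d in r.trace('top','chunk_a'): print('chunk',ray('top',np.array(d['xy'])*[560,420],40,i).round())
t=r.trace('top','ledge_top')[0]['pixels']
cv2.imwrite('pics/lt.png',cv2.resize(np.where(t[:,:,None],im,im//3)[140:340,100:400],None,fx=2.6,fy=2.6))
E
python3 m.py
```

```text
[[13, 164, 174], [13, 160, 147], [18, 134, 224], [23, 22, 91], [15, 27, 95], [25, 33, 149], [21, 41, 99], [17, 60, 214]]
slab (array([445.91284961, 187.32530163]), (444.97576904296875, 187.274658203125), 66.89502716064453, np.float64(64.93630607434599))
middle (array([ 461.84896076, -261.27334364]), (461.2327575683594, -261.45794677734375), 33.003028869628906, np.float64(31.309548045860883))
cap (array([ 619.82298059, -292.106216  ]), (619.9974365234375, -291.90716552734375), 24.369253158569336, np.float64(22.60202028942326))
chunk [ 498. -402.   40.]
chunk [502. 436.  40.]
```

View pics/lt.png

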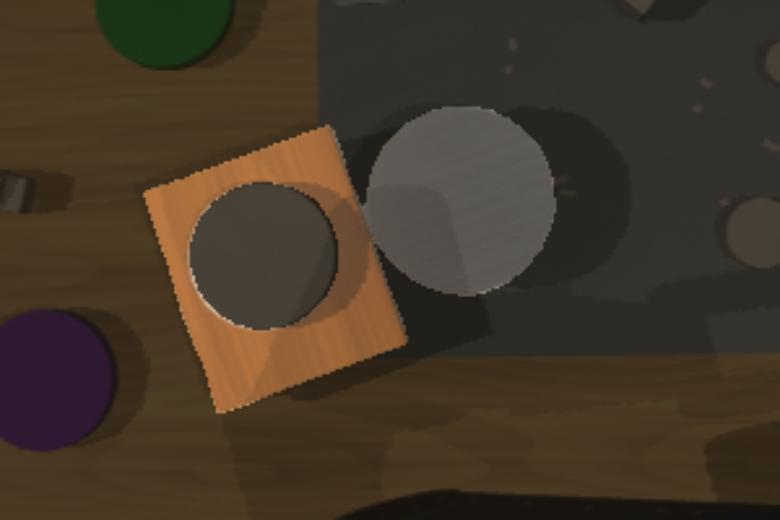

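The mask separates the ledge (orange square) and the turntable head (grey circle) cleanly, with the white slab on the ledge.

```bash
cat >> m.py <<'E'
print('----')
full=t.astype(np.uint8); s=h[:,:,1]
w=cv2.morphologyEx((full&(s<80)).astype(np.uint8),cv2.MORPH_OPEN,np.ones((7,7)))
cW=fitc(w,58); print('wheel',cW)
L=cv2.morphologyEx((full&(s>=80)).astype(np.uint8),cv2.MORPH_OPEN,np.ones((5,5)))
c=np.vstack([k[:,0] for k in cv2.findContours(L,0,1)[0]]).astype(float)
P=np.array([ray('top',p,60,i)[:2] for p in c],np.float32)
rc=cv2.minAreaRect(P); print('ledge',rc)
cen=np.array(rc[0]); bx=cv2.boxPoints(rc)
e=np.array([bx[1]-bx[0],bx[2]-bx[1]]); e/=np.linalg.norm(e,axis=1)[:,None]
for v in e:
  for sg in(1,-1): print('axis',sg*v,'wheel via ledge',cen-178*sg*v)
E
python3 m.py | sed '1,/----/d'
```

```text
wheel (array([494.00241708,  14.24389178]), (494.7311096191406, 15.141091346740723), 86.94542694091797, np.float64(84.04666263653765))
ledge ((435.70233154296875, 181.8347930908203), (211.03887939453125, 180.6490478515625), 19.418991088867188)
axis [ 0.33247358 -0.9431126 ] wheel via ledge [376.52203369 349.70883179]
axis [-0.33247358  0.9431126 ] wheel via ledge [494.88262939  13.96075439]
axis [0.9431125  0.33247375] wheel via ledge [267.82830811 122.65446472]
axis [-0.9431125  -0.33247375] wheel via ledge [603.57635498 241.01512146]
```

Call:
send_rows(series=[[[23,-22,0,0,0,0,0],[23,-22,0,0,0,0,0],[23,-22,0,0,0,0,0],[23,-22,0,0,0,0,0],[23,-22,0,0,0,0,0],[23,-22,0,0,0,0,0],[23,-22,0,0,0,0,0],[23,-22,0,0,0,0,0]]])

```text
t: 1.77
eef_pos: [349.4, -335.7, 231.5]
ee_rot: [[0.916, 0.402, 0.0], [0.402, -0.916, -0.0], [0.0, 0.0, -1.0]]
ft_force: [0.9, -0.5, 0.3]
gripper_width: 85.4
grip_force: 0.0
```

Call:
send_rows(series=[[[23,-22,0,0,0,0,0],[23,-22,0,0,0,0,0],[23,-22,0,0,0,0,0],[23,-22,0,0,0,0,0],[23,-22,0,0,0,0,0],[23,-22,0,0,0,0,0],[23,-22,0,0,0,0,0],[23,-22,0,0,0,0,0]]])

```text
t: 2.43
eef_pos: [447.3, -100.5, 231.6]
ee_rot: [[0.916, 0.402, 0.001], [0.402, -0.916, -0.0], [0.001, 0.001, -1.0]]
ft_force: [0.6, -0.8, -0.5]
gripper_width: 85.4
grip_force: 0.0
```

Call:
send_rows(series=[[[0,0,0,0,0,-7,0],[0,0,0,0,0,-7,0],[0,0,0,0,0,-7,0],[0,0,0,0,0,-7,0],[0,0,0,0,0,-7,0],[0,0,0,0,0,-7,0],[0,0,0,0,0,-7,0],[0,0,0,0,0,-7,0]]])

```text
t: 3.1
eef_pos: [446.9, -102.0, 231.5]
ee_rot: [[0.173, 0.985, 0.0], [0.985, -0.173, -0.0], [-0.0, 0.0, -1.0]]
ft_force: [0.1, -1.3, 0.3]
gripper_width: 85.3
grip_force: 0.0
```

Call:
send_rows(series=[[[0,0,0,0,0,-7,0],[0,0,0,0,0,-7,0],[0,0,0,0,0,-7,0],[0,0,0,0,0,-5,0],[0,0,0,0,0,0,0]]])

```text
t: 3.52
eef_pos: [446.8, -102.0, 231.5]
ee_rot: [[-0.272, 0.962, 0.0], [0.962, 0.272, -0.0], [-0.0, 0.0, -1.0]]
ft_force: [-0.0, -0.2, -0.3]
gripper_width: 85.5
grip_force: 0.0
```

```bash
cat >> h.py <<'E'
def to(x,y,z,yaw=None):
    o=r.get_obs(); R=o['ee_rot']; d=np.array([x,y,z])-o['eef_pos']
    yw=np.degrees(np.arctan2(R[1,0],R[0,0]))
    print('t',round(o['t'],2),'pos',o['eef_pos'].round(1),'yaw',yw.round(2),'tilt',R[2].round(4),'tool d',(R.T@d).round(1),'w',o['gripper_width'],'F',o['ft_force'].round(1),'q6',o['q'][5].round(2), 'turn',None if yaw is None else yw-yaw)
E
python3 -c "
from h import *
to(425,259.5,231,105.8)"
```

```text
t 3.52 pos [ 446.8 -102.   231.5] yaw 105.79 tilt [-3.e-04  3.e-04 -1.e+00] tool d [353.8  77.4   0.4] w 85.5298357945141 F [-0.  -0.2 -0.3] q6 -0.74 turn -0.012138990631072488
```

Call:
send_rows(series=[[[29.5,6.5,0,0,0,0,0],[29.5,6.5,0,0,0,0,0],[29.5,6.5,0,0,0,0,0],[29.5,6.5,0,0,0,0,0],[29.5,6.5,0,0,0,0,0],[29.5,6.5,0,0,0,0,0]]])

```text
t: 4.02
eef_pos: [436.2, 80.3, 231.5]
ee_rot: [[-0.268, 0.963, 0.001], [0.963, 0.268, 0.0], [-0.0, 0.001, -1.0]]
ft_force: [0.4, -0.5, 0.6]
gripper_width: 85.5
grip_force: 0.0
```

Call:
send_rows(series=[[[29.5,6.5,0,0,0,0,0],[29.5,6.5,0,0,0,0,0],[29.5,6.5,0,0,0,0,0],[29.5,6.5,0,0,0,0,0],[29.5,6.0,0,0,0,0,0],[29.5,6.0,0,0,0,0,0],[0,0,0,0,0,0,0],[0,0,0,0,0,0,0]]])

```text
t: 4.68
eef_pos: [424.7, 260.9, 231.3]
ee_rot: [[-0.272, 0.962, 0.0], [0.962, 0.272, -0.0], [-0.0, 0.0, -1.0]]
ft_force: [1.1, -1.0, -0.5]
gripper_width: 85.3
grip_force: 0.0
```

```bash
python3 -c "
from h import *
to(425,259.5,100,105.8)
i=r.camera_info('wrist'); im=shot('wrist','w1.png')
for d in r.trace('wrist','slab')[:2]:
    m=d['pixels']; c=max(cv2.findContours(m.astype(np.uint8),0,1)[0],key=cv2.contourArea)[:,0]
    P=np.array([ray('wrist',p,82,i)[:2] for p in c.astype(float)],np.float32)
    mo=cv2.moments(P); print(d['confidence'],d['xy'],mo['m10']/mo['m00'],mo['m01']/mo['m00'],np.sqrt(mo['m00']/np.pi), cv2.minEnclosingCircle(P))
"
```

```text
t 4.68 pos [424.7 260.9 231.3] yaw 105.8 tilt [-2.e-04  2.e-04 -1.e+00] tool d [-1.400e+00 -1.000e-01  1.313e+02] w 85.34644828994334 F [ 1.1 -1.  -0.5] q6 0.05 turn -0.004272049342574746
0.98 [0.5039, 0.6271] 444.78591664988335 191.33832386032142 65.94551613119945 ((443.52679443359375, 191.01205444335938), 68.87476348876953)
0.96 [0.9241, 0.499] 626.6587538667492 297.4366291827188 48.44506089747796 ((634.740966796875, 299.1486511230469), 58.20040512084961)
```

View pics/w1.png

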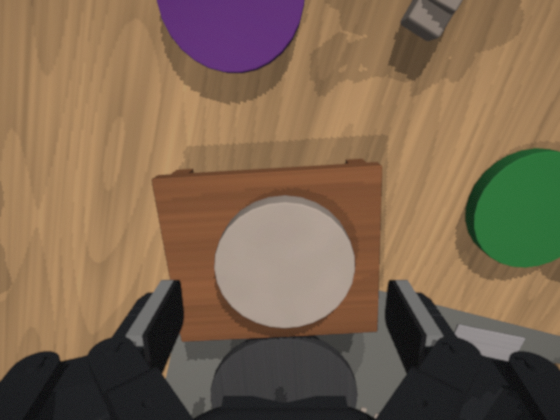

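The white slab is at wrist pixel (285,262), centred between the fingers at columns 182 and 387. The purple look-alike is at (232,30) and the green one at (520,210). I'll descend behind the slab.

Call:
send_rows(series=[[[0,0,30,0,0,0,0],[0,0,30,0,0,0,0],[0,0,30,0,0,0,0],[0,0,30,0,0,0,0],[0,0,25,0,0,0,0],[0,0,15,0,0,0,0],[0,0,10,0,0,0,0],[0,0,5,0,0,0,0]]])

```text
t: 5.45
eef_pos: [424.9, 258.4, 55.1]
ee_rot: [[-0.268, 0.963, -0.002], [0.963, 0.268, -0.001], [-0.0, -0.002, -1.0]]
ft_force: [0.1, -0.1, -0.4]
gripper_width: 85.4
grip_force: 0.0
```

Call:
send_rows(series=[[[-5,0,0,0,0,0,0],[-5,0,0,0,0,0,0],[-4,0,0,0,0,0,0],[-4,0,0,0,0,0,0],[-4,0,0,0,0,0,0],[-4,0,0,0,0,0,0]]])

```text
t: 5.95
eef_pos: [432.6, 234.7, 57.1]
ee_rot: [[-0.27, 0.963, 0.002], [0.963, 0.27, 0.001], [0.0, 0.002, -1.0]]
ft_force: [-1.2, 2.7, 1.2]
gripper_width: 85.2
grip_force: 1.5
```

```bash
cat >> h.py <<'E'
def circ(cam,label,z,k=0):
    i=r.camera_info(cam); r.camera(cam)
    for d in r.trace(cam,label)[:2]:
        c=max(cv2.findContours(d['pixels'].astype(np.uint8),0,1)[0],key=cv2.contourArea)[:,0]
        P=np.array([ray(cam,p,z,i)[:2] for p in c.astype(float)],np.float32)
        mo=cv2.moments(P); print(cam,label,d['confidence'],(np.array(d['xy'])*[560,420]).round(),'c',round(mo['m10']/mo['m00'],1),round(mo['m01']/mo['m00'],1),'r',np.sqrt(mo['m00']/np.pi).round(1))
E
python3 -c "
from h import *
to(478,72,56,105.8)
circ('top','slab',82); shot('side','s2.png')"
```

```text
t 5.95 pos [432.6 234.7  57.1] yaw 105.68 tilt [ 5.0e-04  1.8e-03 -1.0e+00] tool d [-168.9   -0.3    1. ] w 85.19551906913733 F [-1.2  2.7  1.2] q6 -0.01 turn -0.11588138963179517
top slab 0.76 [164. 139.] c 674.8 275.7 r 61.1
top slab 0.6 [209. 235.] c 450.7 170.6 r 62.3
```

View pics/s2.png

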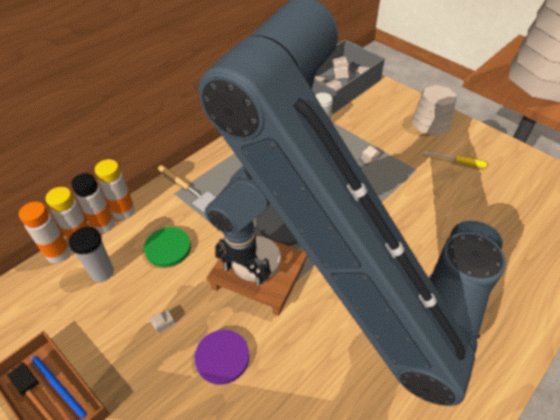

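The gripper is at (243,262) behind the slab and pushing. A 2.9 N force shows it is sliding.

Call:
send_rows(series=[[[-8,0,0,0,0,0,0],[-8,0,0,0,0,0,0],[-8,0,0,0,0,0,0],[-8,0,0,0,0,0,0],[-8,0,0,0,0,0,0],[-8,0,0,0,0,0,0],[-8,0,0,0,0,0,0],[-8,0,0,0,0,0,0]]])

```text
t: 6.77
eef_pos: [449.5, 172.2, 56.3]
ee_rot: [[-0.27, 0.963, -0.0], [0.963, 0.27, 0.0], [0.0, -0.0, -1.0]]
ft_force: [-1.0, 4.3, 3.1]
gripper_width: 85.7
grip_force: 2.2
```

Call:
send_rows(series=[[[-8,0,0,0,0,0,0],[-8,0,0,0,0,0,0],[-8,0,0,0,0,0,0],[-8,0,0,0,0,0,0],[-8,0,0,0,0,0,0],[-6,0,0,0,0,0,0],[-5,0,0,0,0,0,0],[0,0,0,0,0,0,0]]])

```text
t: 7.43
eef_pos: [463.5, 122.7, 56.1]
ee_rot: [[-0.27, 0.963, -0.0], [0.963, 0.27, -0.001], [-0.001, -0.0, -1.0]]
ft_force: [-0.2, -0.8, 0.0]
gripper_width: 85.9
grip_force: 0.5
```

```bash
python3 -c "
from h import *
to(478,72,56,105.8)
circ('top','slab',81);circ('wrist','slab',81); shot('wrist','w3.png');shot('top','t3.png')"
```

```text
t 7.43 pos [463.5 122.7  56.1] yaw 105.68 tilt [-7.e-04 -3.e-04 -1.e+00] tool d [-52.7   0.3   0.2] w 85.86042793815557 F [-0.2 -0.8  0. ] q6 -0.25 turn -0.1229096872686739
top slab 0.82 [114. 265.] c 386.0 379.8 r 24.3
top slab 0.66 [160. 141.] c 675.2 275.4 r 61.4
wrist slab 0.79 [281. 351.] c 468.7 105.2 r 39.6
```

View pics/t3.png

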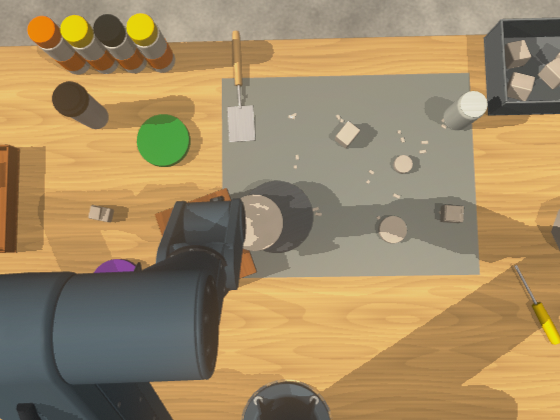

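The slab's leading edge is at about (283,222) and is sliding onto the turntable. I'll measure that edge to get the TCP-to-slab offset.

```bash
cat > edge.py <<'E'
from h import *
import sys
from scipy.optimize import least_squares
def edge(fn,z=81):
    im=cv2.imread('pics/'+fn); v=im.max(2)
    i=r.camera_info('top'); m=cv2.morphologyEx(((v>130)&(np.arange(560)[None]>245)&(np.arange(560)[None]<330)&(np.arange(420)[:,None]>160)&(np.arange(420)[:,None]<275)&(im[:,:,2].astype(int)-im[:,:,0]<90)).astype(np.uint8),cv2.MORPH_OPEN,np.ones((3,3)))
    P=[]
    for y in range(160,275):
        x=np.flatnonzero(m[y])
        if len(x)>6: P.append(ray('top',(x.max()+.5,y),z,i)[:2])
    P=np.array(P)
    s=least_squares(lambda c:np.hypot(*(P-c[:2]).T)-65,P.mean(0)+[-10,50],loss='soft_l1')
    return s.x,len(P),np.abs(s.fun).mean()
print(edge(sys.argv[1]))
E
python3 edge.py t3.png
```

```text
(array([472.67600637, -60.06255512]), 108, np.float64(33.218781753889445))
```

```bash
sed -i 's/v>130/v>172/' edge.py; python3 edge.py t3.png; python3 -c "
import cv2
h=cv2.imread('pics/t3.png')
print(h[222,250:320:5].tolist()); print(h[205:250:6,262].tolist())"
```

```text
(array([492.44547788, 107.07546814]), 20, np.float64(7.554841127682141))
[[160, 187, 208], [128, 147, 164], [126, 147, 164], [127, 146, 162], [128, 148, 164], [129, 148, 164], [128, 147, 164], [74, 77, 82], [71, 77, 80], [71, 76, 79], [71, 76, 80], [73, 77, 80], [72, 77, 79], [106, 117, 121]]
[[130, 150, 166], [127, 148, 164], [126, 147, 162], [127, 146, 162], [128, 148, 166], [127, 147, 164], [128, 147, 164], [124, 146, 163]]
```

```bash
sed -i 's/v>172/v>140/; s/-im\[:,:,0\]<90)/-im[:,:,0]>26)\&(im[:,:,2].astype(int)-im[:,:,0]<62)/; s/np.hypot(\*(P-c\[:2\]).T)-65,P.mean(0)+\[-10,50\]/np.hypot(*(P-c[:2]).T)-65,P.mean(0)+[-10,30]/' edge.py; python3 edge.py t3.png
```

```text
(array([479.64356507,  65.77292098]), 56, np.float64(5.229795665192595))
```

Call:
send_rows(series=[[[-7,0,0,0,0,0,0],[-7,0,0,0,0,0,0],[-7,0,0,0,0,0,0],[-7,0,0,0,0,0,0],[-7,0,0,0,0,0,0],[-6,0,0,0,0,0,0],[-5,0,0,0,0,0,0],[-4,0,0,0,0,0,0]]])

```text
t: 8.4
eef_pos: [476.9, 75.1, 56.3]
ee_rot: [[-0.27, 0.963, -0.0], [0.963, 0.27, 0.0], [0.0, -0.0, -1.0]]
ft_force: [-1.2, 1.9, 0.3]
gripper_width: 85.3
grip_force: 1.1
```

```bash
python3 -c "
from h import *
to(478,72,56,105.8)
shot('top','t4.png')"; python3 edge.py t4.png
```

```text
t 8.4 pos [476.9  75.1  56.3] yaw 105.67 tilt [ 0.e+00 -1.e-04 -1.e+00] tool d [-3.3  0.3  0.3] w 85.32583333303914 F [-1.2  1.9  0.3] q6 -0.35 turn -0.1283149135973929
(array([493.10507802,  18.75509736]), 55, np.float64(0.489905560598661))
```

View pics/t4.png

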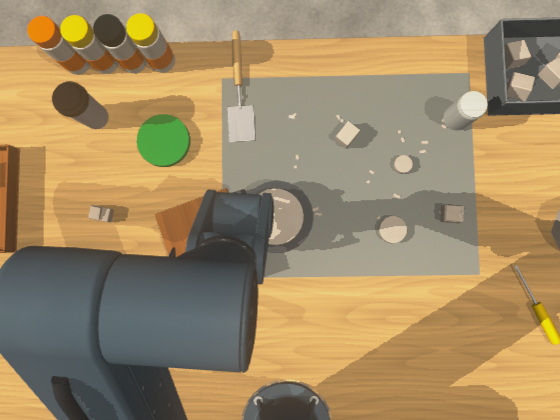

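The slab edge now sits nearly concentric in the turntable, at about (303,216), with roughly 4.5 mm to go.

Call:
send_rows(series=[[[-2,0,0,0,0,0,0],[-2,0,0,0,0,0,0],[0,0,0,0,0,0,0],[0,0,0,0,0,0,0],[5,0,0,0,0,0,0],[10,0,0,0,0,0,0],[15,0,0,0,0,0,0],[0,0,0,0,0,0,0]]])

```text
t: 9.12
eef_pos: [468.3, 103.0, 56.3]
ee_rot: [[-0.273, 0.962, -0.001], [0.962, 0.273, 0.0], [0.001, -0.001, -1.0]]
ft_force: [0.8, 0.6, 0.5]
gripper_width: 85.0
grip_force: 0.0
```

Call:
send_rows(series=[[[0,0,-25,0,0,0,0],[20,0,-30,0,0,0,0],[30,0,-30,0,0,0,0],[40,0,-30,0,0,0,0],[40,0,-30,0,0,0,0],[40,0,-10,0,0,0,0],[0,0,0,0,0,0,0]]])

```text
t: 9.7
eef_pos: [426.8, 257.4, 204.0]
ee_rot: [[-0.277, 0.961, 0.007], [0.961, 0.277, 0.005], [0.003, 0.008, -1.0]]
ft_force: [0.4, -0.5, -0.3]
gripper_width: 85.5
grip_force: 0.0
```

```bash
cat > wh.py <<'E'
from h import *
i=r.camera_info('top'); im=shot('top','t5.png')[:,:,::-1].copy()
g=cv2.cvtColor(im,cv2.COLOR_BGR2GRAY)
def fit(c0,rad,z,lo,hi,sign):
    P=[]
    for a in np.radians(np.arange(0,360,3)):
        rr=np.arange(lo,hi,.5); Q=np.array([proj('top',[c0[0]+q*np.cos(a),c0[1]+q*np.sin(a),z],i) for q in rr],np.float32)
        v=cv2.remap(im,Q[:,0][None],Q[:,1][None],1)[0].astype(float).mean(1)
        d=(v[6:]-v[:-6])*sign; k=d.argmax()
        if d[k]>15: P.append(np.r_[c0[0]+rr[k+3]*np.cos(a),c0[1]+rr[k+3]*np.sin(a)])
    P=np.array(P); from scipy.optimize import least_squares
    s=least_squares(lambda c:np.hypot(*(P-c).T)-rad,c0,loss='soft_l1'); return s.x.round(2),len(P),np.median(abs(s.fun)).round(2)
print('slab',fit((494,15),65,80,54,76,-1)); print('wheel',fit((494,15),85,58,76,96,1))
circ('top','slab',80)
to(480,200,200)
E
python3 wh.py
```

```text
slab (array([494.28,  14.29]), 120, np.float64(0.56))
wheel (array([494.28,  15.1 ]), 93, np.float64(0.66))
top slab 0.94 [103. 288.] c 338.8 404.6 r 37.9
top slab 0.86 [278. 216.] c 495.1 13.7 r 63.9
t 9.85 pos [426.8 251.4 200.7] yaw 105.85 tilt [-6.e-04 -1.e-04 -1.e+00] tool d [-64.   37.1   0.7] w 85.32880465168846 F [-0.8 -0.6 -0.1] q6 0.03 turn None
```

The slab is centred to within 1 mm. Next is the middle disc.

Call:
send_rows(series=[[[-20,-4,0,0,0,0,0],[-30,-6.5,0,0,0,0,0],[-33,-7,0,0,0,0,0],[-33,-7,0,0,0,0,0],[-33,-7,0,0,0,0,0],[-33,-7,0,0,0,0,0],[-33,-7,0,0,0,0,0],[-33,-7,0,0,0,0,0]]])

```text
t: 10.52
eef_pos: [443.0, -4.9, 199.8]
ee_rot: [[-0.268, 0.963, -0.002], [0.963, 0.268, 0.0], [0.001, -0.002, -1.0]]
ft_force: [1.3, -1.0, -1.0]
gripper_width: 85.5
grip_force: 0.0
```

Call:
send_rows(series=[[[-33,-7,0,0,0,0,0],[-33,-7,0,0,0,0,0],[-33,-7,0,0,0,0,0],[-33,-7,0,0,0,0,0],[-33,-7,0,0,0,0,0],[-33,-7,0,0,0,0,0],[-24,-5,0,0,0,0,0],[0,0,0,0,0,0,0]]])

```text
t: 11.18
eef_pos: [458.8, -235.2, 199.9]
ee_rot: [[-0.264, 0.965, 0.001], [0.965, 0.264, -0.003], [-0.003, 0.0, -1.0]]
ft_force: [-0.2, -0.5, -0.7]
gripper_width: 85.5
grip_force: 0.0
```

Call:
send_rows(series=[[[0,0,0,0,0,0,0],[0,0,0,0,0,0,0]]])

```text
t: 11.35
eef_pos: [457.2, -228.1, 199.7]
ee_rot: [[-0.269, 0.963, -0.003], [0.963, 0.269, 0.002], [0.003, -0.002, -1.0]]
ft_force: [-0.9, 1.2, -0.8]
gripper_width: 85.3
grip_force: 0.0
```

```bash
python3 -c "
from h import *
to(461.5,-261.4,200)
circ('wrist','middle',20);circ('top','middle',20)
shot('wrist','w6.png')"
```

```text
t 11.35 pos [ 457.2 -228.1  199.7] yaw 105.58 tilt [ 0.003  -0.0019 -1.    ] tool d [-33.2  -4.8  -0.4] w 85.34188909158459 F [-0.9  1.2 -0.8] q6 -0.95 turn None
wrist middle 0.73 [279. 213.] c 460.7 -260.6 r 33.2
```

View pics/w6.png

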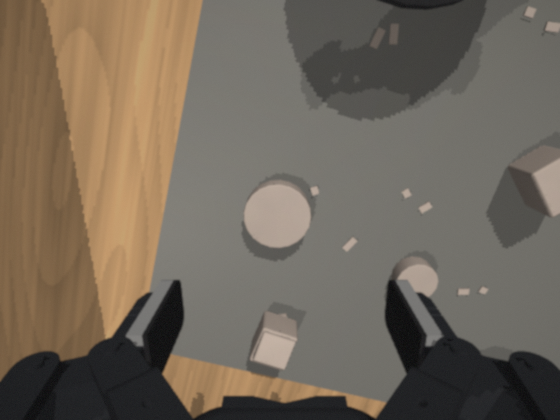

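The middle disc is at wrist pixel (278,213). A block is at (275,340), well clear of it. I'll correct the position by (-33,-5) and descend.

Call:
send_rows(series=[[[-16.5,-2,20,0,0,0,0],[-16.5,-2.5,30,0,0,0,0],[0,0,30,0,0,0,0],[0,0,30,0,0,0,0],[0,0,20,0,0,0,0],[0,0,10,0,0,0,0],[0,0,0,0,0,0,0],[0,0,0,0,0,0,0]]])

```text
t: 12.27
eef_pos: [463.8, -260.9, 61.0]
ee_rot: [[-0.272, 0.962, -0.0], [0.962, 0.272, 0.0], [0.0, -0.0, -1.0]]
ft_force: [0.4, 0.5, -0.1]
gripper_width: 85.2
grip_force: 0.0
```

```bash
python3 -c "
from h import *
to(461,-261,0,105.8)
circ('wrist','middle',20);shot('wrist','w7.png')"
```

```text
t 12.27 pos [ 463.8 -260.9   61. ] yaw 105.76 tilt [ 0. -0. -1.] tool d [ 0.7 -2.7 61. ] w 85.20562458685185 F [ 0.4  0.5 -0.1] q6 -1.0 turn -0.04070586736557402
wrist middle 0.8 [277. 238.] c 461.0 -260.7 r 33.4
```

View pics/w7.png

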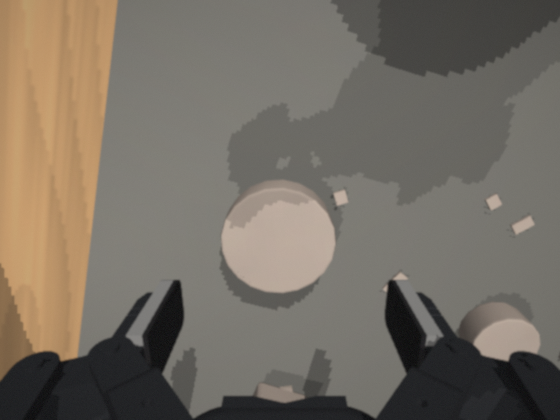

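The disc is at (278,238), slightly left of the finger midpoint at column 284. I'll correct y by -2.5, descend and close.

Call:
send_rows(series=[[[0.5,-2.5,15,0,0,0,0],[0,0,18,0,0,0,0],[0,0,14,0,0,0,0],[0,0,8,0,0,0,0],[0,0,6,0,0,0,0],[0,0,0,0,0,0,0],[0,0,0,0,0,0,0]]])

```text
t: 13.0
eef_pos: [461.3, -261.7, 0.3]
ee_rot: [[-0.271, 0.963, 0.001], [0.963, 0.271, -0.001], [-0.001, 0.001, -1.0]]
ft_force: [0.1, 0.8, -0.3]
gripper_width: 85.6
grip_force: 0.0
```

Call:
send_rows(series=[[[0,0,0,0,0,0,1],[0,0,0,0,0,0,1],[0,0,0,0,0,0,1],[0,0,0,0,0,0,1],[0,0,0,0,0,0,1],[0,0,0,0,0,0,1],[0,0,0,0,0,0,1],[0,0,0,0,0,0,1]]])

```text
t: 13.67
eef_pos: [461.5, -261.8, 1.2]
ee_rot: [[-0.271, 0.963, 0.002], [0.963, 0.271, -0.001], [-0.002, 0.001, -1.0]]
ft_force: [-1.1, 1.2, 5.6]
gripper_width: 63.7
grip_force: 64.7
```

```bash
python3 -c "
from h import *
to(461,-261,0,105.8)
circ('wrist','middle',20)"
```

```text
t 13.67 pos [ 461.5 -261.8    1.2] yaw 105.71 tilt [-0.0017  0.0011 -1.    ] tool d [ 0.9 -0.2  1.2] w 63.70750463406226 F [-1.1  1.2  5.6] q6 -1.0 turn -0.09098195612125437
wrist middle 0.78 [283. 294.] c 461.3 -260.1 r 34.0
```

Call:
send_rows(series=[[[0,0,-10,0,0,0,1],[0,0,-20,0,0,0,1],[0,0,-25,0,0,0,1],[0,0,-25,0,0,0,1],[0,0,-25,0,0,0,1],[0,0,-20,0,0,0,1],[0,0,-10,0,0,0,1],[0,0,0,0,0,0,1]]])

```text
t: 14.43
eef_pos: [462.2, -262.4, 137.6]
ee_rot: [[-0.271, 0.963, 0.004], [0.963, 0.271, -0.004], [-0.005, 0.003, -1.0]]
ft_force: [0.1, 0.3, -0.8]
gripper_width: 63.7
grip_force: 65.9
```

Call:
send_rows(series=[[[12,5,0,0,0,0,1],[20,8,0,0,0,0,1],[22,9,0,0,0,0,1],[22,9,0,0,0,0,1],[22,9,0,0,0,0,1],[22,9,0,0,0,0,1],[22,9,0,0,0,0,1],[22,9,0,0,0,0,1]]])

```text
t: 15.1
eef_pos: [479.4, -82.8, 133.1]
ee_rot: [[-0.271, 0.963, -0.004], [0.963, 0.271, 0.002], [0.003, -0.003, -1.0]]
ft_force: [0.0, -0.2, -0.2]
gripper_width: 64.1
grip_force: 65.9
```

Call:
send_rows(series=[[[22,9,0,0,0,0,1],[22,9,0,0,0,0,1],[22,9,0,0,0,0,1],[15,7,0,0,0,0,1],[8,4,0,0,0,0,1],[4,1.5,0,0,0,0,1],[0,0,0,0,0,0,1],[0,0,0,0,0,0,1]]])

```text
t: 15.77
eef_pos: [493.5, 14.6, 134.2]
ee_rot: [[-0.271, 0.963, -0.001], [0.963, 0.271, -0.0], [0.0, -0.001, -1.0]]
ft_force: [0.2, -1.3, 0.1]
gripper_width: 63.8
grip_force: 65.9
```

```bash
python3 -c "
from h import *
to(494.3,14.5,80,105.8)
circ('wrist','middle',152);circ('wrist','slab',80);shot('wrist','w8.png')"
```

```text
t 15.77 pos [493.5  14.6 134.2] yaw 105.71 tilt [ 3.0e-04 -1.2e-03 -1.0e+00] tool d [-0.3  0.8 54.2] w 63.75386882737266 F [ 0.2 -1.3  0.1] q6 -0.47 turn -0.0850004072935775
wrist middle 0.9 [283. 296.] c 493.6 15.6 r 34.3
wrist slab 0.73 [284. 189.] c 487.9 37.1 r 48.2
wrist slab 0.58 [266.  59.] c 454.6 113.3 r 47.2
```

View pics/w8.png

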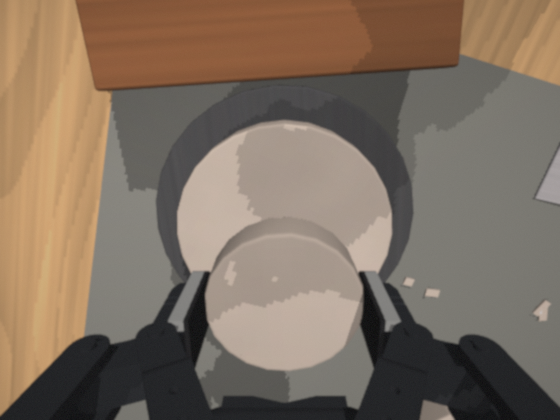

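The disc is gripped level at wrist pixel (284,296), directly above the slab. I'll lower it gently.

Call:
send_rows(series=[[[-0.5,0.5,15,0,0,0,1],[0,0,15,0,0,0,1],[0,0,10,0,0,0,1],[0,0,5,0,0,0,1],[0,0,3,0,0,0,1],[0,0,1,0,0,0,1],[0,0,0,0,0,0,1],[0,0,0,0,0,0,1]]])

```text
t: 16.68
eef_pos: [494.9, 14.4, 86.2]
ee_rot: [[-0.271, 0.963, 0.001], [0.963, 0.271, -0.0], [-0.0, 0.001, -1.0]]
ft_force: [0.3, 0.3, -0.3]
gripper_width: 63.3
grip_force: 65.9
```

Call:
send_rows(series=[[[0,0,1,0,0,0,1],[0,0,1,0,0,0,1],[0,0,0,0,0,0,1]]])

```text
t: 16.93
eef_pos: [494.6, 14.5, 83.9]
ee_rot: [[-0.271, 0.963, 0.0], [0.963, 0.271, -0.0], [-0.0, 0.0, -1.0]]
ft_force: [0.2, -1.3, -0.4]
gripper_width: 63.6
grip_force: 65.9
```

Call:
send_rows(series=[[[0,0,1,0,0,0,1],[0,0,0.5,0,0,0,1],[0,0,0,0,0,0,1]]])

```text
t: 17.18
eef_pos: [494.4, 14.5, 82.2]
ee_rot: [[-0.271, 0.963, -0.0], [0.963, 0.271, 0.0], [0.0, -0.0, -1.0]]
ft_force: [0.2, -0.6, -0.9]
gripper_width: 63.8
grip_force: 65.9
```

Call:
send_rows(series=[[[0,0,0.5,0,0,0,1],[0,0,0.5,0,0,0,1],[0,0,0,0,0,0,1]]])

```text
t: 17.43
eef_pos: [494.5, 14.5, 81.3]
ee_rot: [[-0.271, 0.963, 0.0], [0.963, 0.271, 0.0], [0.0, 0.0, -1.0]]
ft_force: [0.1, 0.3, -0.4]
gripper_width: 63.9
grip_force: 66.2
```

Call:
send_rows(series=[[[0,0,0.5,0,0,0,1],[0,0,0.5,0,0,0,1],[0,0,0,0,0,0,1]]])

```text
t: 17.68
eef_pos: [494.5, 14.4, 81.2]
ee_rot: [[-0.271, 0.963, 0.001], [0.963, 0.271, -0.0], [-0.0, 0.001, -1.0]]
ft_force: [-2.6, 0.2, 8.6]
gripper_width: 63.5
grip_force: 67.2
```

Contact at 8.6 N. I'll release gradually, open fully, then rise.

Call:
send_rows(series=[[[0,0,-0.5,0,0,0,1],[0,0,0,0,0,0,0.2],[0,0,0,0,0,0,0],[0,0,0,0,0,0,0],[0,0,0,0,0,0,0],[0,0,0,0,0,0,0],[0,0,0,0,0,0,0]]])

```text
t: 18.27
eef_pos: [494.5, 14.4, 80.6]
ee_rot: [[-0.271, 0.963, -0.0], [0.963, 0.271, 0.0], [0.0, -0.0, -1.0]]
ft_force: [0.5, -0.3, -0.9]
gripper_width: 85.6
grip_force: 0.0
```

Call:
send_rows(series=[[[0,0,-5,0,0,0,0],[0,0,-15,0,0,0,0],[0,0,-30,0,0,0,0],[0,0,-30,0,0,0,0],[0,0,-20,0,0,0,0],[0,0,0,0,0,0,0],[0,0,0,0,0,0,0]]])

```text
t: 18.85
eef_pos: [495.2, 14.4, 182.2]
ee_rot: [[-0.271, 0.963, 0.003], [0.963, 0.271, -0.001], [-0.002, 0.003, -1.0]]
ft_force: [0.6, 0.2, -0.6]
gripper_width: 85.8
grip_force: 0.0
```

```bash
python3 -c "
from h import *
circ('wrist','middle',100);circ('wrist','slab',80)
to(620,-292,181,105.8)"
```

```text
wrist middle 0.6 [282. 215.] c 494.6 15.2 r 33.2
wrist slab 0.87 [274. 169.] c 493.9 15.2 r 64.4
t 19.05 pos [493.5  14.6 179.6] yaw 105.7 tilt [ 0.0013 -0.0026 -1.    ] tool d [-329.4   38.8   -1.9] w 85.60456906125852 F [-0.3 -1.4 -0.3] q6 -0.47 turn -0.09755199674685855
```

Both are centred. On to the cap.

Call:
send_rows(series=[[[-12,1,0,0,0,0,0],[-24,3,0,0,0,0,0],[-31,3.5,0,0,0,0,0],[-31,4,0,0,0,0,0],[-31,3.5,0,0,0,0,0],[-31,4,0,0,0,0,0],[-31,3.5,0,0,0,0,0],[-31,4,0,0,0,0,0]]])

```text
t: 19.72
eef_pos: [580.1, -194.5, 179.5]
ee_rot: [[-0.27, 0.963, -0.002], [0.963, 0.27, 0.001], [0.001, -0.002, -1.0]]
ft_force: [-0.1, 0.2, 0.4]
gripper_width: 85.4
grip_force: 0.0
```

Call:
send_rows(series=[[[-31,3.5,0,0,0,0,0],[-31,4,0,0,0,0,0],[-25,3,10,0,0,0,0],[-12,1,25,0,0,0,0],[-8,1,30,0,0,0,0],[0,0,30,0,0,0,0],[0,0,15,0,0,0,0],[0,0,0,0,0,0,0]]])

```text
t: 20.38
eef_pos: [617.4, -290.8, 64.5]
ee_rot: [[-0.27, 0.963, -0.009], [0.963, 0.27, 0.006], [0.009, -0.007, -1.0]]
ft_force: [-0.9, 0.6, -0.0]
gripper_width: 85.1
grip_force: 0.0
```

Call:
send_rows(series=[[[0,0,0,0,0,0,0],[0,0,0,0,0,0,0]]])

```text
t: 20.55
eef_pos: [621.7, -292.6, 71.3]
ee_rot: [[-0.271, 0.963, 0.001], [0.963, 0.271, -0.001], [-0.001, 0.001, -1.0]]
ft_force: [0.0, 0.4, -0.4]
gripper_width: 85.4
grip_force: 0.0
```

```bash
python3 -c "
from h import *
to(620,-292,3,105.8)
circ('wrist','cap',20);circ('top','cap',20)"
```

```text
t 20.55 pos [ 621.7 -292.6   71.3] yaw 105.7 tilt [-1.2e-03  9.0e-04 -1.0e+00] tool d [ 1.1 -1.5 68.3] w 85.40793333633975 F [ 0.   0.4 -0.4] q6 -0.88 turn -0.10083621615112293
```

```bash
python3 -c "
from h import *
for k in range(2): circ('wrist','cap',20);circ('wrist','middle',20)
print(r.search_frame('wrist','cap')[:2])
i=r.camera_info('wrist');print(proj('wrist',[620,-292,20],i))
im=shot('wrist','w9.png').astype(int)
m=((im[:,:,0]>140)&(im[:,:,0]-im[:,:,2]>26)).astype(np.uint8)
n,l,s,c=cv2.connectedComponentsWithStats(m)
for k in range(1,n):
  if s[k,4]>400: print(s[k],c[k].round(),ray('wrist',c[k],20,i).round(1))
"
```

```text
wrist cap 0.88 [276. 232.] c 619.5 -291.1 r 22.7
wrist cap 0.79 [275. 235.] c 619.3 -291.1 r 22.8
[{'xy': [0.4954, 0.5595], 'confidence': 0.6}]
[281.05891359 236.94552637]
[ 246  205   71   65 3609] [281. 237.] [ 620.  -292.2   20. ]
[   2  325   71   48 1465] [ 34. 345.] [ 482.5 -411.9   20. ]
```

Call:
send_rows(series=[[[0.8,-1.5,15,0,0,0,0],[0,0,20,0,0,0,0],[0,0,16,0,0,0,0],[0,0,10,0,0,0,0],[0,0,6,0,0,0,0],[0,0,2,0,0,0,0],[0,0,0,0,0,0,0]]])

```text
t: 21.83
eef_pos: [619.5, -291.3, 1.6]
ee_rot: [[-0.271, 0.963, -0.0], [0.963, 0.271, 0.0], [0.0, -0.0, -1.0]]
ft_force: [0.4, 0.7, 0.2]
gripper_width: 85.6
grip_force: 0.0
```

Call:
send_rows(series=[[[0,0,0,0,0,0,1],[0,0,0,0,0,0,1],[0,0,0,0,0,0,1],[0,0,0,0,0,0,1],[0,0,0,0,0,0,1],[0,0,0,0,0,0,1],[0,0,0,0,0,0,1],[0,0,0,0,0,0,1]]])

```text
t: 22.5
eef_pos: [620.4, -291.9, 3.1]
ee_rot: [[-0.271, 0.963, 0.002], [0.963, 0.271, -0.001], [-0.002, 0.002, -1.0]]
ft_force: [-0.0, 0.4, 6.0]
gripper_width: 41.9
grip_force: 61.3
```

Call:
send_rows(series=[[[0,0,0,0,0,0,1],[0,0,0,0,0,0,1]]])

```text
t: 22.67
eef_pos: [620.3, -291.9, 3.1]
ee_rot: [[-0.271, 0.963, 0.002], [0.963, 0.271, -0.001], [-0.002, 0.002, -1.0]]
ft_force: [0.2, 0.6, 6.6]
gripper_width: 41.4
grip_force: 61.3
```

```bash
python3 -c "
from h import *
circ('wrist','cap',20)
to(494.3,14.5,160,105.8)"
```

```text
wrist cap 0.77 [280. 298.] c 620.2 -290.3 r 23.2
t 22.77 pos [ 620.4 -291.9    3.1] yaw 105.71 tilt [-0.0019  0.0016 -1.    ] tool d [ 328.8  -38.2 -157.5] w 41.83722895383312 F [-0.9 -0.   6.4] q6 -0.88 turn -0.09155526343002407
```

Call:
send_rows(series=[[[0,0,-10,0,0,0,1],[0,0,-25,0,0,0,1],[0,0,-30,0,0,0,1],[0,0,-30,0,0,0,1],[0,0,-30,0,0,0,1],[0,0,-22,0,0,0,1],[0,0,-10,0,0,0,1],[0,0,0,0,0,0,1]]])

```text
t: 23.43
eef_pos: [620.8, -292.1, 162.0]
ee_rot: [[-0.271, 0.963, 0.005], [0.963, 0.271, -0.003], [-0.004, 0.004, -1.0]]
ft_force: [-0.7, 0.2, 0.6]
gripper_width: 42.0
grip_force: 60.9
```

Call:
send_rows(series=[[[10,-1,0,0,0,0,1],[20,-2.5,0,0,0,0,1],[28,-3.5,0,0,0,0,1],[28,-3,0,0,0,0,1],[28,-3.5,0,0,0,0,1],[28,-3,0,0,0,0,1],[28,-3.5,0,0,0,0,1],[28,-3,0,0,0,0,1]]])

```text
t: 24.1
eef_pos: [540.6, -104.4, 156.3]
ee_rot: [[-0.271, 0.963, -0.006], [0.963, 0.271, 0.003], [0.004, -0.005, -1.0]]
ft_force: [0.7, -0.4, -0.6]
gripper_width: 42.1
grip_force: 60.9
```

Call:
send_rows(series=[[[28,-3.5,0,0,0,0,1],[28,-3,0,0,0,0,1],[28,-3.5,0,0,0,0,1],[22,-2.5,0,0,0,0,1],[14,-1.5,0,0,0,0,1],[8,-1,0,0,0,0,1],[2,0,0,0,0,0,1],[0,0,0,0,0,0,1]]])

```text
t: 24.77
eef_pos: [494.0, 14.2, 158.3]
ee_rot: [[-0.271, 0.962, -0.001], [0.962, 0.271, -0.0], [0.0, -0.001, -1.0]]
ft_force: [0.4, -0.4, -0.9]
gripper_width: 41.8
grip_force: 60.9
```

Call:
send_rows(series=[[[0,0,0,0,0,0,1],[0,0,0,0,0,0,1]]])

```text
t: 24.93
eef_pos: [494.9, 13.1, 158.7]
ee_rot: [[-0.27, 0.963, 0.001], [0.963, 0.27, -0.0], [-0.001, 0.001, -1.0]]
ft_force: [-0.2, -0.1, -0.6]
gripper_width: 41.6
grip_force: 60.9
```

```bash
python3 -c "
from h import *
o=r.get_obs()
circ('wrist','cap',o['eef_pos'][2]+17)
to(494.4,14.6,103,105.8)"
```

```text
wrist cap 0.76 [280. 297.] c 494.9 14.8 r 23.4
wrist cap 0.49 [409. 409.] c 567.7 -26.4 r 4.3
t 25.03 pos [494.7  13.2 158.8] yaw 105.63 tilt [-3.e-04  4.e-04 -1.e+00] tool d [ 1.4  0.1 55.8] w 41.80617490997106 F [-0.1  0.1 -0.5] q6 -0.47 turn -0.1676162711225544
```

Same view bias as before, so I add 1 mm along x, then descend.

Call:
send_rows(series=[[[1,0,15,0,0,0,1],[0,0,15,0,0,0,1],[0,0,10,0,0,0,1],[0,0,6,0,0,0,1],[0,0,3,0,0,0,1],[0,0,2,0,0,0,1],[0,0,0,0,0,0,1],[0,0,0,0,0,0,1]]])

```text
t: 25.7
eef_pos: [494.2, 14.9, 108.1]
ee_rot: [[-0.271, 0.963, 0.001], [0.963, 0.271, -0.0], [-0.0, 0.001, -1.0]]
ft_force: [-0.3, -0.3, -0.5]
gripper_width: 41.8
grip_force: 60.9
```

Call:
send_rows(series=[[[0,0,1,0,0,0,1],[0,0,0.5,0,0,0,1],[0,0,0,0,0,0,1]]])

```text
t: 25.95
eef_pos: [493.9, 15.1, 106.5]
ee_rot: [[-0.271, 0.963, 0.001], [0.963, 0.271, -0.0], [-0.0, 0.0, -1.0]]
ft_force: [0.3, -0.2, -0.1]
gripper_width: 41.6
grip_force: 60.9
```

Call:
send_rows(series=[[[0,0,1,0,0,0,1],[0,0,1,0,0,0,1],[0,0,0,0,0,0,1]]])

```text
t: 26.2
eef_pos: [493.7, 15.1, 104.2]
ee_rot: [[-0.271, 0.963, -0.0], [0.963, 0.271, 0.0], [0.0, -0.0, -1.0]]
ft_force: [-0.3, -0.9, -0.9]
gripper_width: 41.9
grip_force: 60.9
```

Call:
send_rows(series=[[[0,0,0.5,0,0,0,1],[0,0,0.5,0,0,0,1],[0,0,0,0,0,0,1]]])

```text
t: 26.45
eef_pos: [493.7, 15.1, 103.2]
ee_rot: [[-0.271, 0.963, -0.0], [0.963, 0.271, 0.0], [0.0, -0.0, -1.0]]
ft_force: [0.1, -0.8, 0.1]
gripper_width: 41.7
grip_force: 60.9
```

Call:
send_rows(series=[[[0,0,0.5,0,0,0,1],[0,0,0.3,0,0,0,1],[0,0,0,0,0,0,1]]])

```text
t: 26.7
eef_pos: [493.8, 15.1, 103.1]
ee_rot: [[-0.271, 0.963, 0.0], [0.963, 0.271, -0.0], [-0.0, 0.0, -1.0]]
ft_force: [-1.2, -0.4, 5.1]
gripper_width: 42.0
grip_force: 61.4
```

Contact. Release and rise.

Call:
send_rows(series=[[[0,0,-0.3,0,0,0,1],[0,0,0,0,0,0,0.4],[0,0,0,0,0,0,0],[0,0,0,0,0,0,0],[0,0,0,0,0,0,0],[0,0,0,0,0,0,0],[0,0,0,0,0,0,0],[0,0,0,0,0,0,0]]])

```text
t: 27.37
eef_pos: [493.8, 15.1, 102.7]
ee_rot: [[-0.271, 0.963, -0.0], [0.963, 0.271, 0.0], [0.0, -0.0, -1.0]]
ft_force: [-1.1, 1.0, -0.7]
gripper_width: 85.4
grip_force: 0.0
```

Call:
send_rows(series=[[[0,0,-5,0,0,0,0],[0,0,-15,0,0,0,0],[0,0,-30,0,0,0,0],[0,0,-30,0,0,0,0],[0,0,-20,0,0,0,0],[0,0,0,0,0,0,0],[0,0,0,0,0,0,0],[0,0,0,0,0,0,0]]])

```text
t: 28.03
eef_pos: [493.1, 15.2, 202.4]
ee_rot: [[-0.271, 0.963, -0.001], [0.963, 0.271, 0.0], [0.0, -0.001, -1.0]]
ft_force: [0.3, -0.9, 0.5]
gripper_width: 85.5
grip_force: 0.0
```

```bash
python3 -c "
from h import *
circ('wrist','cap',120);circ('wrist','middle',100);circ('wrist','slab',80)
to(494,15,200)"
```

```text
wrist cap 0.82 [282. 217.] c 493.7 15.9 r 22.5
wrist middle 0.65 [290. 182.] c 492.8 25.4 r 21.2
wrist middle 0.16 [274.  57.] c 490.5 26.8 r 71.8
wrist slab 0.81 [281. 162.] c 493.8 15.1 r 64.7
t 28.33 pos [493.3  15.2 201.9] yaw 105.71 tilt [ 9.0e-04 -1.8e-03 -1.0e+00] tool d [-0.3  0.6  1.9] w 85.31939790161354 F [-0.1 -0.3  0.3] q6 -0.47 turn None
```

```bash
python3 -c "
from plant import r
print(r.close_job())"
```

```text
the job is handed in; nothing more can be done
None
```

The maquette is built and handed in at about 28 s: slab, middle disc and cap are stacked, each centred to within about 2 mm by camera. In the last check the cap partly hid the middle disc, so its reading comes from before the cap went on. No verdict was shown.

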